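# Gauge the jig's gap with the thickest leaf that fits

## Robot

A 7-joint arm with a two-finger parallel gripper is mounted at the origin on a cart in front of the work surface, level with it; the furniture and walls round the work are solid. World frame = base frame: x ahead of the robot, y to its left, z up, the work surface at z = 0. Lengths are in mm, angles in rad, forces in N, time in s.
With the tool pointing down it reaches from about 400 to 875 mm from the base axis. Payload 4.4 kg.
Tool frame: the origin (TCP) lies at the very end of the fingers, on their centre line; the grasp point (between the pads) lies 19 mm behind it; z points along the fingers, x is the direction in which the jaws open and shut, and the axes are right-handed (so a half turn about z gives the same grasp; the last joint's range is limited). The gripper opens to 85 mm and grips with 20 to 120 N. Pads are 22 mm wide; open, the fingers measure 114 mm over their backs; the gripper's body (76 mm by 85 mm) begins 54 mm behind the grasp point. The pads swing forward as they close: fully open they stand 13 mm farther back than shut.
Start: joints at [1.102, 0.628, 0.038, 1.517, -0.027, 0.996, -0.02], TCP at [254.825, -597.981, 231.313] pointing down, gripper open.
Joint ranges: [-3.06, 3.06], [-0.37, 2.12], [-1.25, 1.32], [0.18, 2.47], [-1.1, 4.24], [0.23, 1.98], [-2.94, 2.94]. Speed limits (rad/s): [2.57, 2.57, 3.14, 3.14, 3.14, 3.14, 3.14].

## Interface

Orientations are given as [roll, pitch, yaw] about the fixed x, y, z axes, in that order (R = Rz(yaw) Ry(pitch) Rx(roll)).
In Python, from cell import ctrl gives the robot as it stands.
- The arm moves only by the shell command python3 -m creep 'ROWS'. ROWS is text: rows parted by semicolons, each of 7 numbers parted by spaces: the shift along the tool's x, y, z in units of 40 mm (1.0 is 40 mm), then the turn, a rotation vector about the tool's x, y, z in degrees, then the closure, from 0 (fully open) to 1 (shut). In form: x y z rx ry rz grip; .... A call has 1 to 10 rows; each row is the pose to reach, as a shift and turn from the pose commanded when the call began, along the tool's axes at that moment; what a row does not reach only later rows make up. A row lasts 1/12 s, in which the tool goes at most 41.7 mm and 7.16 degrees, less where a joint would pass 70% of its speed; a pose out of reach is approached as far as the arm can. A call with a gripper value outside its range is refused whole. The fingers move at their own pace and stop on an object; the grip force is fixed at half the most. Time passes only in rows, so rows that repeat a pose let the fingers close. It gives the time, the measured TCP pose, the force and the opening at its end, in the units of the state.
- ctrl.read_state(): the state, without advancing time (a new reading comes with each control period).
- ctrl.get_image(name): name is "scene" or "top"; returns a dict with "img" (384x512x3 uint8, red, green, blue), "vfov" (degrees; the focal length in pixels is half the picture's height over the tangent of half this angle, whatever the lens; pixels are square), "cx", "cy" (the principal point, pixels), "T" (4x4, takes a point from camera to world coordinates). Camera axes: x right, y up, looking along -z (the intrinsics and any distortion apply to the point x, -y, -z); pixel columns grow to the right and rows downward; lengths in mm; the calibration is good to about 2 mm. A picture is of the moment at which its call begins. There is no depth.
- ctrl.finish_job(): hands the job in, once; it reports no verdict.
Trained networks look in the newest picture that a camera, given by its name, has taken for a name from the list of things; names that differ only in an ending like _2 or _b are one class to them, and where a whole thing is asked for, a point or a joint stands for the part that bears it (a point fixed in the world has none). Each returns a list of dicts, best first, with "score" (0 to 1); they miss things now and then, are a little off and sometimes report something else, mostly with a low value. They report only what shows in the picture. A call takes as long as a camera call.
- ctrl.boxes_of(camera, thing): "rect" ([left, top, right, bottom] in pixels, round what is visible of it).
- ctrl.cut_out(camera, thing): "pixels" (384x512 bool, what is visible of it) and "rect" ([left, top, right, bottom] in pixels, round what is visible of it).
The state is a dict: "clock": time; "qpos": joint angles; "qd": joint speeds; "tau": joint torques, N m; "eef_pos": TCP position; "tool_rot": TCP orientation; "force": force on the tool from outside, world axes, zero at the start; "torque": the same for the moment, N m; "width": finger opening in mm.
Only numpy, scipy, OpenCV 4.12 (cv2) and the standard library are available. Lean on these libraries where they do the work, as an engineer would, in place of code of your own. Each camera call takes 0.05 s, during which the arm holds its last target.

## Task

Find out how wide the gap between the two jaws of the small wooden jig is set: of the three pale wooden gauge leaves standing on the bench, leave the thickest one that still goes freely into the gap standing upright in it, middle along the jaws and right down on the jig's base. The other two leaves stay out of the jig, and the jaws must not be forced apart or shifted.

Things in the scene. Friction and masses are not known exactly. Their poses are not given: they have to be found in the camera images.
- thin_leaf (a point): the thinnest gauge leaf: a rectangular board of pale wood, 12 mm thick, 60 mm long, 56 mm high, with a small round eyelet near its top; it stands loose on its 60 mm long edge on the bench. The three leaves differ only in thickness. The point is the leaf's centre, 28 mm above its foot; its x is the thickness direction, y the length (level), z up. Its weight is 40 to 130 g
- middle_leaf (a point): the middle gauge leaf: a rectangular board of pale wood, 22 mm thick, 60 mm long, 56 mm high, with a small round eyelet near its top; it stands loose on its 60 mm long edge on the bench. The three leaves differ only in thickness. The point is the leaf's centre, 28 mm above its foot; its x is the thickness direction, y the length (level), z up. Its weight is 40 to 130 g
- thick_leaf (a point): the thickest gauge leaf: a rectangular board of pale wood, 32 mm thick, 60 mm long, 56 mm high, with a small round eyelet near its top; it stands loose on its 60 mm long edge on the bench. The three leaves differ only in thickness. The point is the leaf's centre, 28 mm above its foot; its x is the thickness direction, y the length (level), z up. Its weight is 40 to 130 g
- fixed_face (a point): point on the jig (plywood base 94 x 62 x 10 mm fixed to the bench, two low dark wooden jaws on it with a straight gap between, open at both ends): middle of the fixed jaw's 44 mm long face, at the top of the base, 10 mm above the bench. x points from the gap into the fixed jaw, y along the gap, z up. Jaws stand 16 mm above the base (screw heads 18 mm)
- sliding_face (a point): the same point on the face of the other jaw, which is locked somewhere along -x (holds up to 80 N); same axes. The gap lies half-way between the two points; its floor is the top of the base. Both faces are upright for the lower 9 mm, then slope back 5 mm as a lead-in
- sliding_jaw (a joint): the gap between the two upright jaw faces in m (0 closed), 0.0155 to 0.044. A leaf goes in freely if it is at least 3 mm thinner than the gap

How it is judged (in metres and radians):
At the end, for the whole second after the job is handed in: A leaf stands in the gap, down on the base, within 10 degrees of upright, 23 degrees of the gap's line and 18 mm of its middle: the 12 mm leaf if the gap is under 26 mm, the 22 mm leaf if under 36 mm, or the 32 mm leaf. The other leaves are off the jig (down on the bench or over 80 mm away) (((x of thin_leaf in the frame of fixed_face between -0.034 and 0 m and y of thin_leaf in the frame of fixed_face between -0.018 and 0.018 m and z of thin_leaf in the frame of fixed_face between 0.023 and 0.034 m and angle between thin_leaf's own z axis and vertical below 0.175 rad and angle between the x axis of thin_leaf and the x axis of fixed_face, either way round below 0.4 rad and value of joint sliding_jaw below 0.026 m and (horizontal distance between middle_leaf and fixed_face above 0.08 m or z of middle_leaf in the frame of fixed_face below 0.023 m) and (horizontal distance between thick_leaf and fixed_face above 0.08 m or z of thick_leaf in the frame of fixed_face below 0.023 m)) or (x of middle_leaf in the frame of fixed_face between -0.034 and 0 m and y of middle_leaf in the frame of fixed_face between -0.018 and 0.018 m and z of middle_leaf in the frame of fixed_face between 0.023 and 0.034 m and angle between middle_leaf's own z axis and vertical below 0.175 rad and angle between the x axis of middle_leaf and the x axis of fixed_face, either way round below 0.4 rad and value of joint sliding_jaw below 0.036 m and (horizontal distance between thin_leaf and fixed_face above 0.08 m or z of thin_leaf in the frame of fixed_face below 0.023 m) and (horizontal distance between thick_leaf and fixed_face above 0.08 m or z of thick_leaf in the frame of fixed_face below 0.023 m)) or (x of thick_leaf in the frame of fixed_face between -0.034 and 0 m and y of thick_leaf in the frame of fixed_face between -0.018 and 0.018 m and z of thick_leaf in the frame of fixed_face between 0.023 and 0.034 m and angle between thick_leaf's own z axis and vertical below 0.175 rad and angle between the x axis of thick_leaf and the x axis of fixed_face, either way round below 0.4 rad and (horizontal distance between thin_leaf and fixed_face above 0.08 m or z of thin_leaf in the frame of fixed_face below 0.023 m) and (horizontal distance between middle_leaf and fixed_face above 0.08 m or z of middle_leaf in the frame of fixed_face below 0.023 m)))); the robot touches nothing.
It fails at once if the sliding jaw was shifted by more than 3 mm (distance of sliding_face from where it was at the start of the episode above 0.003 m).
It also fails if it takes over 38 s, if anything falls off the work surface, if the arm or the gripper's body presses on something with over 40 N, if the wrist force passes 120 N, or if a joint passes its speed limit or range.

## Working session

There is one attempt and no reset: what is moved stays moved. The work goes in short steps, Python scripts to look and compute and a shell command to move; the robot and the scene stay as the last step left them, time stands still between calls to the robot, and variables do not carry over. Pictures are saved under pics/ and viewed, and the job is handed in when it is done.

```bash
ls; mkdir -p pics; cat > h.py <<'E'
import numpy as np, cv2
from cell import ctrl
def snap(n,fn):
    d=ctrl.get_image(n); cv2.imwrite('pics/'+fn,d['img'][:,:,::-1]); np.savez('/tmp/'+n+'.npz',**{k:d[k] for k in('img','vfov','cx','cy','T')},extra=str([k for k in d])); return d
def ray(d,u,v):
    f=192/np.tan(np.radians(float(d['vfov']))/2); T=np.array(d['T'])
    c=np.array([(u-d['cx'])/f,-(v-d['cy'])/f,-1.]); return T[:3,3],T[:3,:3]@c
def at(d,u,v,z):
    o,r=ray(d,u,v); return o+r*(z-o[2])/r[2]
def proj(d,p):
    f=192/np.tan(np.radians(float(d['vfov']))/2); T=np.array(d['T'])
    c=T[:3,:3].T@(np.array(p)-T[:3,3]); return d['cx']+f*c[0]/-c[2], d['cy']+f*c[1]/c[2]
E
python3 - <<'E'
from h import *
for n in('scene','top'):
    d=snap(n,n+'0.png'); print(n,d.keys(),d['vfov'],d['cx'],d['cy'],np.round(d['T'],3).tolist(), {k:d[k] for k in d if k not in('img','T')})
    for t in('thin_leaf','middle_leaf','thick_leaf','sliding_jaw','fixed_face'):
        print(t,[(b['score'],b['rect']) for b in ctrl.boxes_of(n,t)][:3])
print(ctrl.read_state())
E
```

```text
pics
scene dict_keys(['img', 'vfov', 'cx', 'cy', 'T']) 50.943339673444946 259.1700257516813 195.55337467763553 [[0.428, 0.541, -0.724, -132.576], [-0.903, 0.275, -0.329, -428.562], [0.021, 0.794, 0.607, 558.592], [0.0, 0.0, 0.0, 1.0]] {'vfov': 50.943339673444946, 'cx': 259.1700257516813, 'cy': 195.55337467763553}
thin_leaf [(0.76, [216.0, 192.3, 241.4, 226.6])]
middle_leaf [(0.74, [281.6, 179.8, 303.5, 208.9])]
thick_leaf [(0.85, [260.5, 207.5, 287.9, 245.1])]
sliding_jaw []
fixed_face [(0.59, [225.8, 178.2, 270.0, 201.0])]
top dict_keys(['img', 'vfov', 'cx', 'cy', 'T']) 47.56144784310187 262.8353268968817 188.7609215341293 [[-0.01, 0.993, -0.119, 363.847], [-1.0, -0.007, 0.023, -128.353], [0.022, 0.119, 0.993, 884.954], [0.0, 0.0, 0.0, 1.0]] {'vfov': 47.56144784310187, 'cx': 262.8353268968817, 'cy': 188.7609215341293}
thin_leaf [(0.56, [228.7, 188.4, 248.9, 223.3]), (0.2, [232.3, 145.8, 247.2, 170.6])]
middle_leaf [(0.65, [280.2, 136.6, 300.8, 173.4])]
thick_leaf [(0.82, [282.9, 193.4, 305.7, 227.2])]
sliding_jaw [(0.52, [234.1, 148.7, 247.2, 167.3])]
fixed_face [(0.77, [210.9, 139.1, 264.9, 182.1])]
{'clock': 0.6, 'qpos': array([ 1.10220657,  0.62834206,  0.03850089,  1.51739381, -0.0269863 ,
        0.99631011, -0.01998839]), 'qd': array([-2.51007189e-04, -3.21765860e-05,  7.93422931e-04,  1.59648849e-03,
       -1.84842132e-04, -2.36361420e-04,  1.51572961e-04]), 'tau': array([-8.62357592e-04, -5.62973821e+01,  1.22459281e+00, -1.93695509e+01,
        1.09029832e-02,  1.85904719e-03, -9.15004819e-06]), 'eef_pos': array([ 254.82011424, -597.99028735,  231.35300904]), 'tool_rot': array([-3.14156431e+00, -6.43501447e-05, -1.16801311e+00]), 'force': array([-0.01189162,  0.69113201, -0.89989373]), 'torque': array([-0.02064931,  0.00150729,  0.03457699]), 'width': 85.71302041011566}
```

```bash
python3 - <<'E'
import cv2
a=cv2.imread('pics/top0.png')[120:240,190:330]; cv2.imwrite('pics/topz.png',cv2.resize(a,None,fx=5,fy=5,interpolation=cv2.INTER_CUBIC))
a=cv2.imread('pics/scene0.png')[165:255,205:315]; cv2.imwrite('pics/scz.png',cv2.resize(a,None,fx=6,fy=6,interpolation=cv2.INTER_CUBIC))
E
```

```text
(no output)
```

View pics/topz.png

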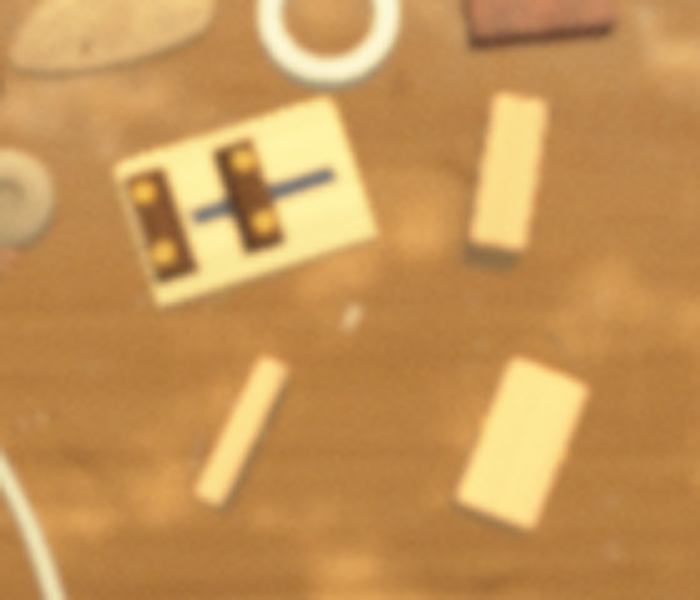

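View pics/scz.png

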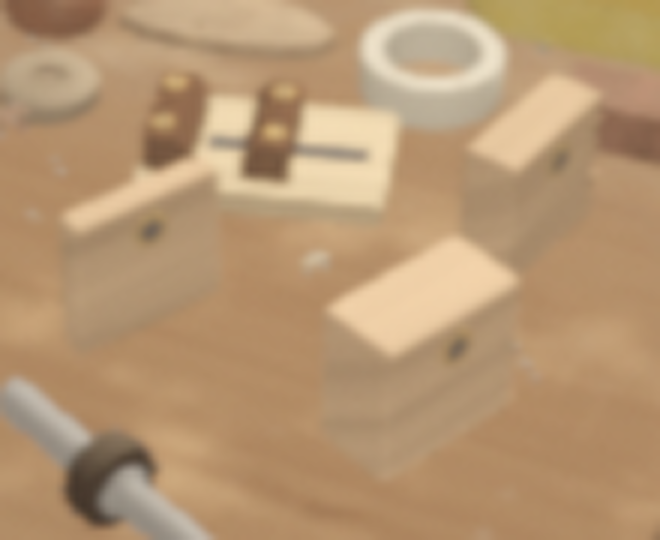

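View pics/scene0.png

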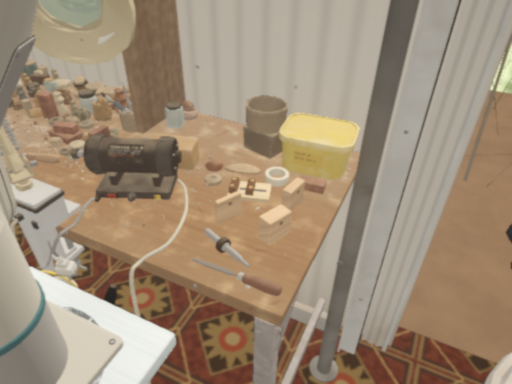

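View pics/top0.png

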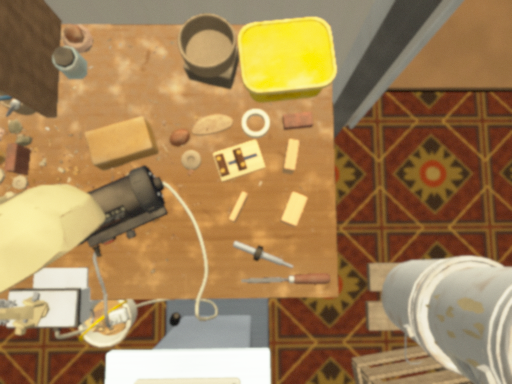

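```bash
cat >> h.py <<'E'
def load(n):
    z=np.load('/tmp/'+n+'.npz'); return {k:z[k] for k in('img','vfov','cx','cy','T')}
E
python3 - <<'E'
from h import *
d=load('top')
P=lambda x,y:((x+.5)/5-.5+190,(y+.5)/5-.5+120)
def q(name,pts,z):
    w=np.array([at(d,*P(*p),z)[:2] for p in pts]); print(name,np.round(w,1).tolist(),'c',w.mean(0).round(1),'sides',np.linalg.norm(np.roll(w,-1,0)-w,axis=1).round(1),'ang',[round(float(np.degrees(np.arctan2(*(e[::-1])))),1) for e in np.roll(w,-1,0)-w])
q('base',[(113,162),(330,93),(378,236),(160,306)],10)
q('jl',[(125,174),(162,168),(195,268),(160,280)],26)
q('jr',[(217,150),(250,138),(284,240),(250,251)],26)
q('thin',[(265,356),(290,368),(222,507),(195,492)],56)
q('mid',[(496,92),(547,98),(524,250),(471,245)],56)
q('thick',[(518,356),(589,384),(530,530),(457,498)],56)
s=load('scene')
S=lambda x,y:((x+.5)/6-.5+205,(y+.5)/6-.5+165)
for n,a,b in (('thin',(62,218),(212,162)),('thick',(328,310),(518,280)),('mid',(468,150),(600,95))):
    print(n,at(s,*S(*a),56)[:2].round(1),at(s,*S(*b),56)[:2].round(1))
print('base R corners',at(s,*S(402,105),10).round(1),at(s,*S(385,205),10).round(1))
# profile across gap
w=np.array([at(d,*P(*p),10)[:2] for p in [(113,162),(330,93),(378,236),(160,306)]])
ex=((w[1]-w[0])+(w[2]-w[3]));ex/=np.linalg.norm(ex);c=w.mean(0);ey=np.array([-ex[1],ex[0]])
print(c,ex,np.degrees(np.arctan2(ex[1],ex[0])))
g=cv2.cvtColor(d['img'],cv2.COLOR_RGB2GRAY).astype(np.float32)
for yy in(-18,-8,0,8,18):
    xs=np.arange(-52,52,2.); uv=np.array([proj(d,[*(c+ex*x+ey*yy),15]) for x in xs],np.float32)
    print(yy,list(zip(xs.astype(int),cv2.remap(g,uv[:,0].reshape(1,-1),uv[:,1].reshape(1,-1),cv2.INTER_LINEAR)[0].astype(int))))
E
```

```text
base [[544.6, -45.9], [572.9, -134.5], [513.3, -153.6], [485.2, -65.1]] c [529.  -99.8] sides [93.1 62.5 92.9 62.4] ang [-72.3, -162.2, 107.6, 17.9]
jl [[536.4, -52.2], [538.7, -66.9], [498.1, -80.1], [493.4, -66.2]] c [516.7 -66.4] sides [15.  42.7 14.7 45.2] ang [-80.9, -162.0, 108.8, 18.1]
jr [[545.9, -88.9], [550.8, -102.2], [509.2, -115.6], [504.9, -102.0]] c [ 527.7 -102.2] sides [14.1 43.7 14.3 43.1] ang [-69.9, -162.1, 107.8, 17.7]
thin [[459.2, -108.5], [454.5, -118.1], [401.7, -92.0], [407.4, -81.8]] c [ 430.7 -100.1] sides [10.6 58.9 11.7 58.3] ang [-116.2, 153.7, 60.5, -27.3]
mid [[562.0, -198.8], [559.5, -218.7], [499.7, -208.6], [501.7, -188.1]] c [ 530.7 -203.5] sides [20.  60.7 20.6 61.2] ang [-97.1, 170.4, 84.2, -10.1]
thick [[458.5, -205.5], [447.5, -232.6], [391.9, -208.9], [404.3, -181.3]] c [ 425.6 -207.1] sides [29.2 60.4 30.3 59.4] ang [-112.1, 156.9, 65.8, -24.1]
thin [410.1 -84.8] [ 460.6 -115. ]
thick [ 407.3 -184.8] [ 449.  -233.7]
mid [ 507.5 -191.5] [ 560.1 -221.2]
base R corners [ 581.6 -135.3   10. ] [ 520.4 -155.6   10. ]
[528.99239505 -99.76573998] [ 
[... 7481 characters left out ...]
6), np.int64(159)), (np.int64(8), np.int64(165)), (np.int64(10), np.int64(195)), (np.int64(12), np.int64(223)), (np.int64(14), np.int64(234)), (np.int64(16), np.int64(236)), (np.int64(18), np.int64(237)), (np.int64(20), np.int64(237)), (np.int64(22), np.int64(237)), (np.int64(24), np.int64(238)), (np.int64(26), np.int64(238)), (np.int64(28), np.int64(237)), (np.int64(30), np.int64(237)), (np.int64(32), np.int64(237)), (np.int64(34), np.int64(237)), (np.int64(36), np.int64(237)), (np.int64(38), np.int64(237)), (np.int64(40), np.int64(237)), (np.int64(42), np.int64(234)), (np.int64(44), np.int64(224)), (np.int64(46), np.int64(196)), (np.int64(48), np.int64(161)), (np.int64(50), np.int64(142))]
```

```bash
cat >> h.py <<'E'
from scipy.spatial.transform import Rotation as R
def rel(target,yawdeg):
    s=ctrl.read_state(); r=R.from_euler('xyz',s['tool_rot']); t=R.from_euler('xyz',[np.pi,0,np.radians(yawdeg)])
    print('clock',s['clock'],'pos',s['eef_pos'].round(1),'rot',np.degrees(s['tool_rot']).round(2),'F',s['force'].round(1),'w',round(float(s['width']),1))
    print('shift',(r.inv().apply(np.array(target)-s['eef_pos'])/40).round(3),'turn',np.degrees((r.inv()*t).as_rotvec()).round(2))
E
python3 -c "
from h import *
rel([433,-101,130],-116.7)"
```

```text
clock 0.6 pos [ 254.8 -598.   231.4] rot [-180.     -0.    -66.92] F [-0.   0.7 -0.9] w 85.7
shift [-9.685 -8.968  2.533] turn [-0.   -0.   49.78]
```

```bash
python3 -m creep '-0.7 -0.65 0 0 0 5 0; -1.4 -1.3 0 0 0 10 0; -2.1 -1.95 0 0 0 15 0; -2.8 -2.6 0 0 0 20 0; -3.5 -3.25 0 0 0 25 0; -4.2 -3.9 0 0 0 30 0; -4.9 -4.55 0 0 0 35 0; -5.6 -5.2 0 0 0 40 0; -6.3 -5.85 0.3 0 0 45 0; -7.0 -6.5 0.6 0 0 49.8 0'
python3 -c "
from h import *
rel([433,-101,130],-116.7)"
```

```text
clock: 1.43
eef_pos: [385.3, -237.2, 207.9]
tool_rot: [-3.139, 0.0, -2.042]
force: [1.6, 0.3, -0.4]
width: 85.6
clock 1.4333 pos [ 385.3 -237.2  207.9] rot [-1.7983e+02  1.0000e-02 -1.1698e+02] F [ 1.6  0.3 -0.4] w 85.6
shift [-3.575  0.489  1.947] turn [-0.17  0.01 -0.28]
```

```bash
python3 -m creep '-0.9 0.12 0.5 0 0 0 0; -1.8 0.24 1.0 0 0 0 0; -2.7 0.36 1.5 0 0 0 0; -3.4 0.48 1.9 0 0 0 0; -3.55 0.49 1.95 0 0 0 0; -3.55 0.49 1.95 0 0 0 0; -3.55 0.49 1.95 0 0 0 0'
python3 - <<'E'
from h import *
rel([433,-101,26],-116.7)
for n in('scene','top'):
    d=snap(n,n+'1.png')
    b=ctrl.boxes_of(n,'thin_leaf'); print(n,[(x['score'],x['rect']) for x in b][:2])
a=cv2.imread('pics/top1.png')[100:260,170:330]; a=cv2.resize(a,None,fx=3,fy=3,interpolation=cv2.INTER_CUBIC)
b=cv2.imread('pics/scene1.png')[140:260,200:320]; b=cv2.resize(b,None,fx=4,fy=4,interpolation=cv2.INTER_CUBIC)[:480,:320]
cv2.imwrite('pics/c1.png',np.hstack([a,b]))
E
```

```text
clock: 2.02
eef_pos: [430.8, -103.4, 129.6]
tool_rot: [-3.141, -0.0, -2.037]
force: [-0.5, -0.7, 0.5]
width: 85.6
clock 2.0167 pos [ 430.8 -103.4  129.6] rot [-1.7996e+02 -3.0000e-02 -1.1671e+02] F [-0.5 -0.7  0.5] w 85.6
shift [-0.08  -0.019  2.589] turn [-0.04 -0.03 -0.01]
scene [(0.84, [214.2, 189.3, 241.0, 226.0])]
top [(0.29, [279.0, 195.8, 305.9, 229.0])]
```

View pics/c1.png

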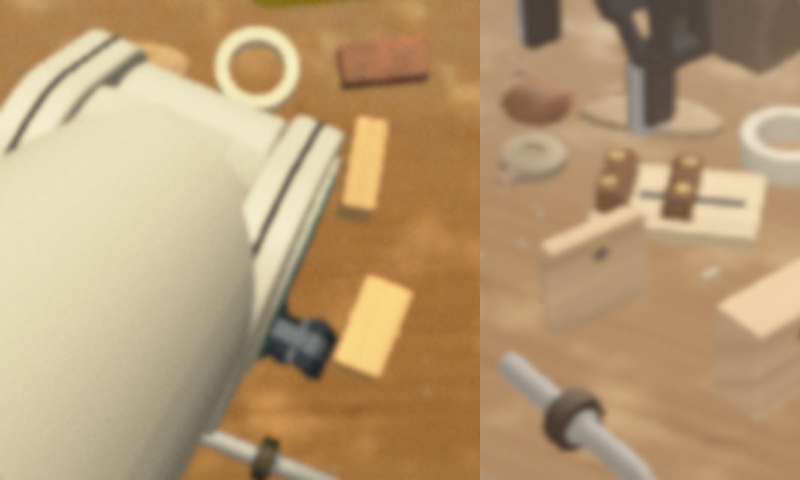

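```bash
python3 - <<'E'
from h import *
d=load('scene')
t=np.array([430.8,-103.4,129.6]);a=np.radians(-116.7);x=np.array([np.cos(a),np.sin(a),0]);y=np.array([np.sin(a),-np.cos(a),0])
for s in(43,57,-43,-57):
  for w in(-11,11):
    print(s,w,[np.round(proj(d,t+x*s+y*w+[0,0,h]),1) for h in(0,13)])
c=cv2.imread('pics/scene1.png')
a=cv2.resize(c[125:235,200:300],None,fx=7,fy=7,interpolation=cv2.INTER_CUBIC)[:600]
def mk(p,col):
    u,v=proj(d,p); cv2.circle(a,(int((u-200+.5)*7),int((v-125+.5)*7)),2,col,-1)
for s in(43,57,-43,-57):
  for w in(-11,11): mk(t+x*s+y*w+[0,0,13],(0,255,0)); mk(t+x*s+y*w,(255,0,0))
for cx,cy,col in((431,-100,(0,0,255)),(433,-101,(255,0,255))):
  for s in(6,-6):
    for w in(30,-30):
      for z in (0,56): mk(np.array([cx,cy,z])+x*s+y*w,col)
cv2.imwrite('pics/c2.png',a)
E
```

```text
43 -11 [array([244.9, 175.9]), array([244.9, 170.1])]
43 11 [array([235.3, 179.9]), array([235.2, 174.1])]
57 -11 [array([249.4, 179.4]), array([249.5, 173.6])]
57 11 [array([239.8, 183.5]), array([239.7, 177.7])]
-43 -11 [array([219.5, 156.2]), array([219.2, 150.6])]
-43 11 [array([210.1, 159.7]), array([209.8, 154. ])]
-57 -11 [array([215.6, 153.2]), array([215.4, 147.7])]
-57 11 [array([206.4, 156.6]), array([206., 151.])]
```

View pics/c2.png

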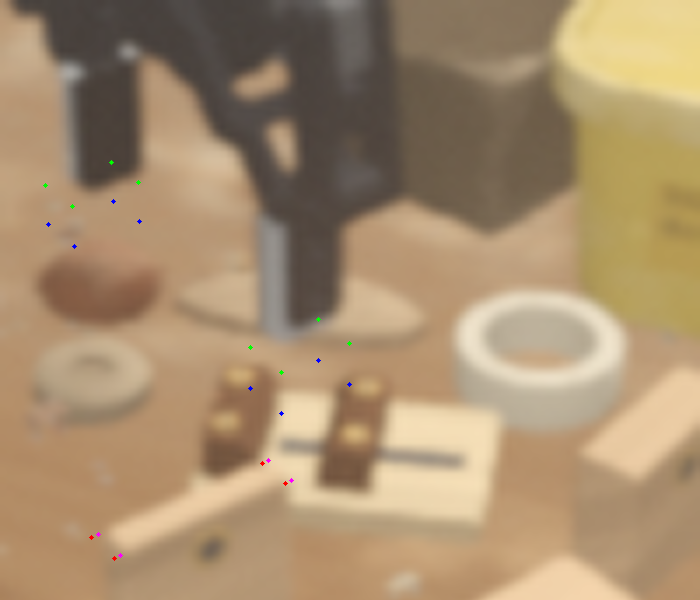

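```bash
python3 -m creep '-0.08 -0.02 0 0 0 0 0.45; -0.08 -0.02 0.5 0 0 0 0.45; -0.08 -0.02 1.0 0 0 0 0.45; -0.08 -0.02 1.5 0 0 0 0.45; -0.08 -0.02 2.0 0 0 0 0.45; -0.08 -0.02 2.4 0 0 0 0.45; -0.08 -0.02 2.6 0 0 0 0.45; -0.08 -0.02 2.6 0 0 0 0.45; -0.08 -0.02 2.6 0 0 0 0.45'
python3 - <<'E'
from h import *
rel([433,-101,26],-116.7)
d=snap('scene','scene2.png')
c=cv2.imread('pics/scene2.png')
cv2.imwrite('pics/c3.png',cv2.resize(c[150:250,190:300],None,fx=6,fy=6,interpolation=cv2.INTER_CUBIC))
E
```

```text
clock: 2.97
eef_pos: [432.5, -100.7, 24.6]
tool_rot: [3.141, -0.001, -2.039]
force: [0.0, -0.4, -0.6]
width: 46.8
clock 2.9667 pos [ 432.5 -100.7   24.6] rot [ 1.7996e+02 -6.0000e-02 -1.1680e+02] F [ 0.  -0.4 -0.6] w 46.8
shift [ 0.001 -0.013 -0.036] turn [ 0.04 -0.06 -0.1 ]
```

View pics/c3.png

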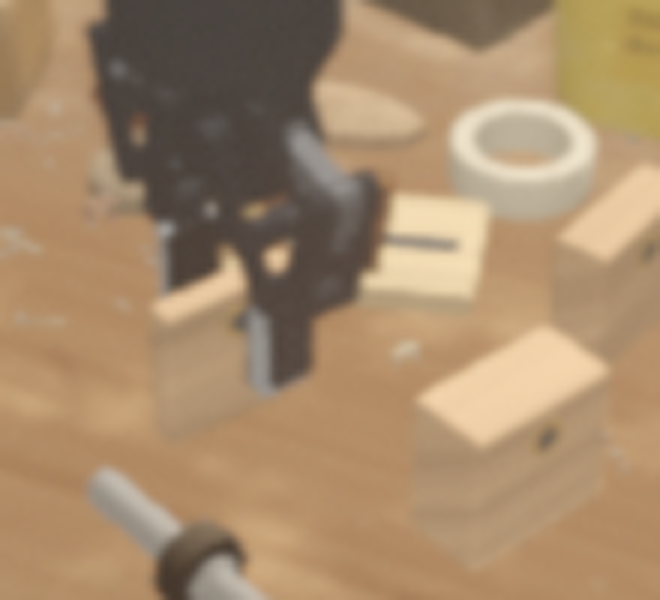

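```bash
python3 -m creep '0 0 0 0 0 0 0.6; 0 0 0 0 0 0 0.7; 0 0 0 0 0 0 0.75; 0 0 0 0 0 0 0.8; 0 0 0 0 0 0 0.85; 0 0 0 0 0 0 0.9; 0 0 0 0 0 0 1; 0 0 0 0 0 0 1; 0 0 0 0 0 0 1; 0 0 0 0 0 0 1'
python3 - <<'E'
from h import *
d=snap('scene','scene3.png')
rel([433,-101,90],-72.2)
c=cv2.imread('pics/scene3.png')
cv2.imwrite('pics/c4.png',cv2.resize(c[150:250,190:300],None,fx=6,fy=6,interpolation=cv2.INTER_CUBIC))
E
```

```text
clock: 3.85
eef_pos: [433.0, -100.4, 25.7]
tool_rot: [-3.141, 0.0, -2.037]
force: [-0.1, 0.4, 5.5]
width: 11.4
clock 3.9 pos [ 433.  -100.4   25.7] rot [-1.7996e+02  2.0000e-02 -1.1674e+02] F [ 0.3 -0.1  6. ] w 11.4
shift [ 0.013 -0.008 -1.607] turn [-5.000e-02  1.000e-02 -4.454e+01]
```

View pics/c4.png

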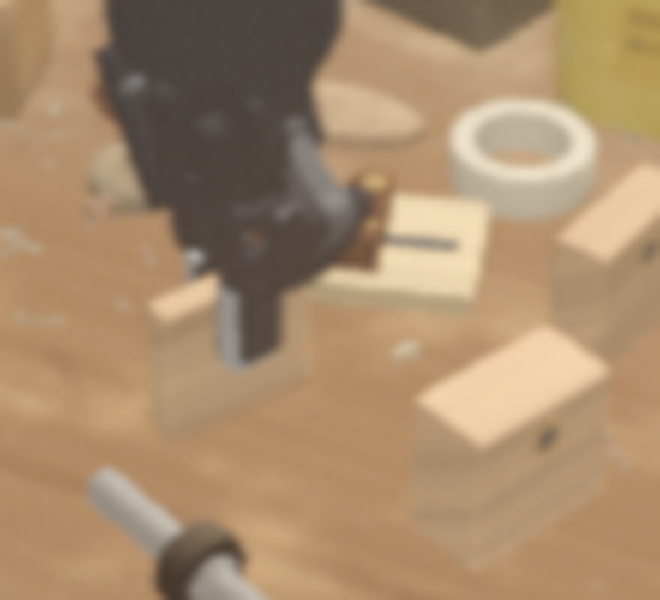

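```bash
python3 -m creep '0 0 -0.4 0 0 0 1; 0 0 -0.9 0 0 0 1; 0 0 -1.4 0 0 0 1; 0 0 -1.6 0 0 0 1; 0 0 -1.6 0 0 -7 1; 0 0 -1.6 0 0 -14 1; 0 0 -1.6 0 0 -21 1; 0 0 -1.6 0 0 -28 1; 0 0 -1.6 0 0 -35 1; 0 0 -1.6 0 0 -42 1'
python3 - <<'E'
from h import *
rel([524.5,-84,85],-72.2)
E
```

```text
clock: 4.73
eef_pos: [432.7, -100.1, 89.0]
tool_rot: [3.142, 0.0, -1.298]
force: [-0.2, -0.0, -0.2]
width: 11.2
clock 4.7333 pos [ 432.7 -100.1   89. ] rot [ 1.800e+02  2.000e-02 -7.436e+01] F [-0.2 -0.  -0.2] w 11.2
shift [ 0.231 -2.32   0.099] turn [ 0.    0.02 -2.16]
```

```bash
python3 -m creep '0.06 -0.6 0 0 0 -2.2 1; 0.12 -1.2 0 0 0 -2.2 1; 0.18 -1.8 0 0 0 -2.2 1; 0.23 -2.2 0.1 0 0 -2.2 1; 0.23 -2.32 0.1 0 0 -2.2 1; 0.23 -2.32 0.1 0 0 -2.2 1; 0.23 -2.32 0.1 0 0 -2.2 1'
python3 - <<'E'
from h import *
rel([524.5,-84,85],-72.2)
d=snap('scene','scene4.png');snap('top','top4.png')
c=cv2.imread('pics/scene4.png');t=cv2.imread('pics/top4.png')
cv2.imwrite('pics/c5.png',cv2.resize(c[130:220,195:295],None,fx=6.5,fy=6.5,interpolation=cv2.INTER_CUBIC))
cv2.imwrite('pics/c5t.png',cv2.resize(t[100:220,180:320],None,fx=4,fy=4,interpolation=cv2.INTER_CUBIC))
E
```

```text
clock: 5.32
eef_pos: [523.1, -84.7, 84.8]
tool_rot: [3.14, 0.001, -1.266]
force: [-0.0, 0.9, -0.3]
width: 11.0
clock 5.3167 pos [523.1 -84.7  84.8] rot [ 1.7988e+02  6.0000e-02 -7.2530e+01] F [-0.   0.9 -0.3] w 11.0
shift [-0.008 -0.039 -0.004] turn [ 0.12  0.06 -0.33]
```

View pics/c5.png

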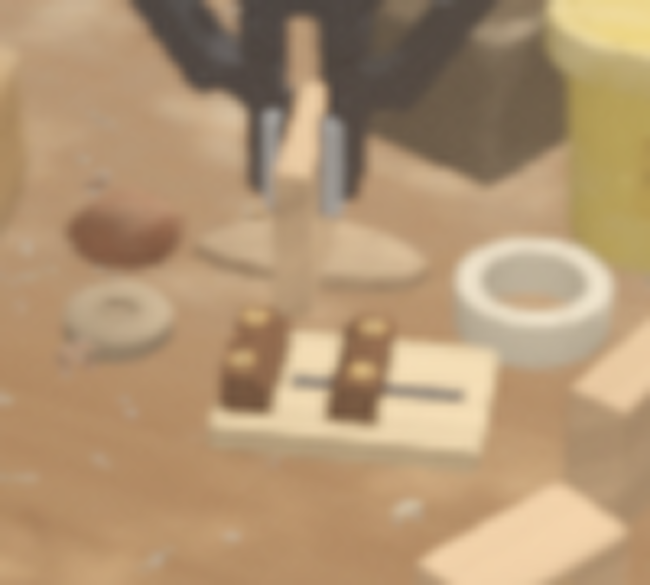

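View pics/c5t.png

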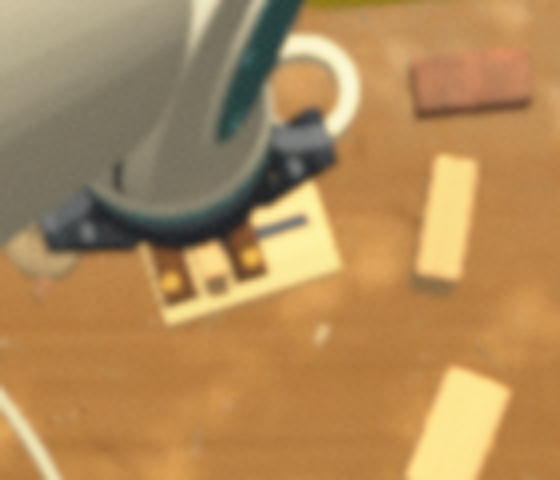

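```bash
python3 - <<'E'
from h import *
s=load('scene');t=load('top')
S=lambda x,y:((x+.5)/6.5-.5+195,(y+.5)/6.5-.5+130)
Tt=lambda x,y:((x+.5)/4-.5+180,(y+.5)/4-.5+100)
a=np.radians(-72.2);ex=np.array([np.cos(a),np.sin(a)]);ey=np.array([-ex[1],ex[0]]) # ey away
tcp=np.array([523.1,-84.7])
f=lambda p:(round(float((p[:2]-tcp)@ex),1),round(float((p[:2]-tcp)@ey),1))
print('ex/ey rel to TCP')
for n,p,z in(('leaf bot L',(274,303),59),('leaf bot R',(308,312),59),('leaf top L',(277,172),115),('leaf top R',(313,182),115),('gapL near base',(273,411),10),('gapR near base',(331,417),10),
  ('L screw near',(242,357),28),('L screw far',(257,316),28),('R screw near',(362,370),28),('R screw far',(373,325),28),('base NL',(213,425),10),('base NR',(482,453),10),('base FR',(498,347),10)):
    print(n,f(at(s,*S(*p),z)))
print('top')
for n,p,z in(('leaf topface near L',(190,264),115),('near R',(232,277),115),('foot near L',(206,292),59),('foot near R',(229,290),59),('Lscrew',(172,281),28),('Rscrew',(248,257),28),('base NL',(168,324),10),('NR',(342,267),10),('jl near R',(195,294),26),('jr nearL',(238,281),26),('jr near R',(267,272),26)):
    print(n,f(at(t,*Tt(*p),z)))
E
```

```text
ex/ey rel to TCP
leaf bot L (-5.8, -18.8)
leaf bot R (6.3, -22.1)
leaf top L (-2.8, -25.9)
leaf top R (9.5, -30.0)
gapL near base (-7.6, -14.0)
gapR near base (12.8, -14.2)
L screw near (-19.2, -8.7)
L screw far (-18.5, 16.4)
R screw near (22.9, -9.6)
R screw far (22.7, 17.6)
base NL (-26.6, -25.2)
base NR (66.9, -26.1)
base FR (65.6, 36.6)
top
leaf topface near L (-9.8, -23.3)
near R (6.2, -34.7)
foot near L (-6.9, -28.3)
foot near R (3.9, -30.8)
Lscrew (-21.2, -12.6)
Rscrew (18.4, -12.9)
base NL (-30.1, -29.8)
NR (62.8, -29.5)
jl near R (-12.4, -22.1)
jr nearL (10.0, -22.5)
jr near R (25.1, -22.7)
```

```bash
python3 -m creep '0.025 0 0.3 0 0 -0.3 1; 0.025 0 0.55 0 0 -0.3 1; 0.025 0 0.75 0 0 -0.3 1; 0.025 0 0.85 0 0 -0.3 1; 0.025 0 0.85 0 0 -0.3 1; 0.025 0 0.85 0 0 -0.3 1'
python3 - <<'E'
from h import *
rel([524.1,-85.7,37],-72.2)
d=snap('scene','scene5.png');snap('top','top5.png')
c=cv2.imread('pics/scene5.png');t=cv2.imread('pics/top5.png')
a=cv2.resize(c[140:220,205:285],None,fx=5,fy=5,interpolation=cv2.INTER_CUBIC)
b=cv2.resize(t[130:210,190:270],None,fx=5,fy=5,interpolation=cv2.INTER_CUBIC)
cv2.imwrite('pics/c6.png',np.hstack([a,b]))
E
```

```text
clock: 5.92
eef_pos: [524.7, -85.8, 51.1]
tool_rot: [3.141, 0.0, -1.261]
force: [0.3, 0.2, -1.2]
width: 11.1
clock 5.9167 pos [524.7 -85.8  51.1] rot [ 1.7996e+02  2.0000e-02 -7.2240e+01] F [ 0.3  0.2 -1.2] w 11.1
shift [-0.007  0.013  0.353] turn [ 0.04  0.02 -0.04]
```

View pics/c6.png

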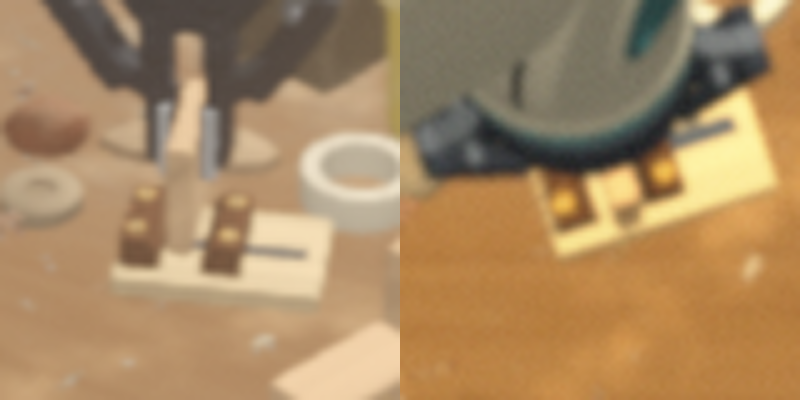

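```bash
python3 -m creep '0 0 0.1 0 0 0 1; 0 0 0.2 0 0 0 1; 0 0 0.3 0 0 0 1; 0 0 0.34 0 0 0 1; 0 0 0.34 0 0 0 1'; python3 -m creep '0 0 0.03 0 0 0 1; 0 0 0.05 0 0 0 1; 0 0 0.05 0 0 0 1'
```

```text
clock: 6.43
eef_pos: [524.6, -85.6, 37.2]
tool_rot: [3.141, 0.001, -1.261]
force: [-0.7, -0.1, -0.2]
width: 11.0
clock: 6.68
eef_pos: [525.1, -85.8, 35.8]
tool_rot: [-3.141, -0.0, -1.261]
force: [0.4, 0.7, -0.1]
width: 11.3
```

```bash
python3 -m creep '0 0 0.02 0 0 0 1; 0 0 0.04 0 0 0 1; 0 0 0.04 0 0 0 1'
```

```text
clock: 6.93
eef_pos: [525.2, -85.8, 35.7]
tool_rot: [-3.14, 0.0, -1.261]
force: [-3.0, 0.6, 16.2]
width: 11.1
```

```bash
python3 -m creep '0 0 -0.03 0 0 0 1; 0 0 -0.03 0 0 0 0.8; 0 0 -0.03 0 0 0 0.7; 0 0 -0.03 0 0 0 0.6; 0 0 -0.03 0 0 0 0.5; 0 0 -0.03 0 0 0 0.5; 0 0 -0.03 0 0 0 0.5'
python3 - <<'E'
from h import *
d=snap('scene','scene6.png')
c=cv2.imread('pics/scene6.png')
cv2.imwrite('pics/c7.png',cv2.resize(c[140:220,205:285],None,fx=6,fy=6,interpolation=cv2.INTER_CUBIC))
E
```

```text
clock: 7.52
eef_pos: [524.9, -85.7, 35.1]
tool_rot: [3.141, 0.0, -1.261]
force: [1.2, 1.0, 0.0]
width: 42.6
```

View pics/c7.png

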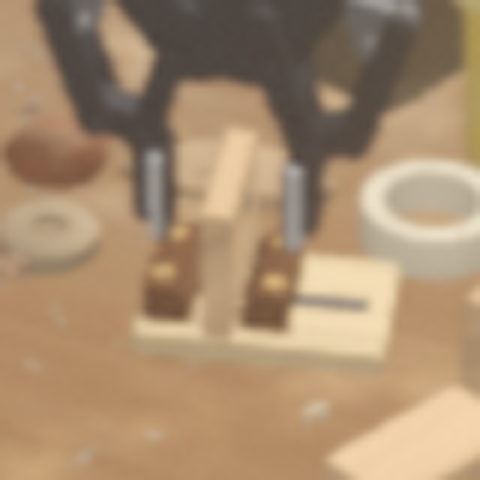

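```bash
python3 -m creep '0 0 -0.3 0 0 0 0.5; 0 0 -0.8 0 0 0 0.5; 0 0 -1.5 0 0 0 0.5; 0 0 -2.3 0 0 0 0.5; 0 0 -3.1 0 0 0 0.5; 0.5 0.7 -3.9 0 0 0 0.5; 1 1.4 -3.9 0 0 0 0.5; 1.6 2.1 -3.9 0 0 0 0.5; 2.2 2.8 -3.9 0 0 0 0.5; 2.8 3.5 -3.9 0 0 0 0.5'; python3 -m creep '0.5 0.8 0 0 0 0 0.5; 1 1.5 0 0 0 0 0.5; 1.5 1.6 0 0 0 0 0.5;  2 1.6 0 0 0 0 0.5; 2 1.6 0 0 0 0 0.5'
python3 - <<'E'
from h import *
print(ctrl.read_state()['eef_pos'])
d=snap('scene','scene7.png');snap('top','top7.png')
for n in('scene','top'): print(n,[(x['score'],x['rect']) for x in ctrl.boxes_of(n,'thin_leaf')][:2])
c=cv2.imread('pics/scene7.png');t=cv2.imread('pics/top7.png')
a=cv2.resize(c[140:220,205:285],None,fx=5,fy=5,interpolation=cv2.INTER_CUBIC)
b=cv2.resize(t[130:210,190:270],None,fx=5,fy=5,interpolation=cv2.INTER_CUBIC)
cv2.imwrite('pics/c8.png',np.hstack([a,b]))
E
```

```text
clock: 8.4
eef_pos: [424.9, -236.1, 191.7]
tool_rot: [-3.141, -0.0, -1.26]
force: [0.7, -0.5, -0.3]
width: 42.8
clock: 8.82
eef_pos: [389.6, -335.7, 191.8]
tool_rot: [-3.141, -0.005, -1.265]
force: [0.5, -1.0, 0.4]
width: 42.7
[ 389.59464642 -335.68660442  191.83969897]
scene [(0.69, [239.6, 162.2, 245.7, 198.9]), (0.32, [223.9, 181.5, 269.4, 201.7])]
top [(0.65, [224.5, 141.8, 238.5, 176.4])]
```

View pics/c8.png

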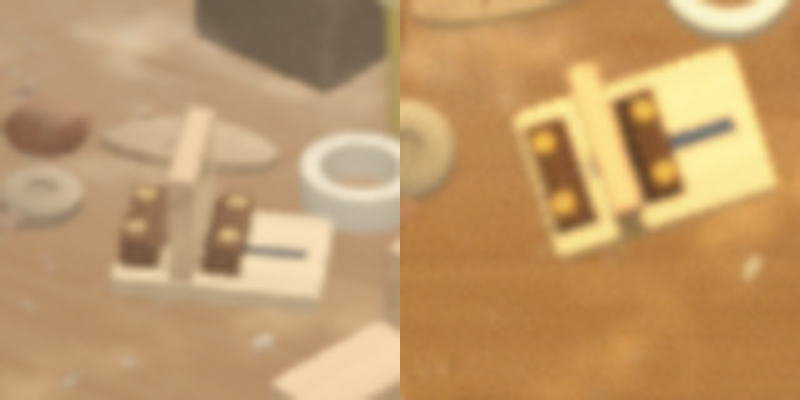

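View pics/top7.png

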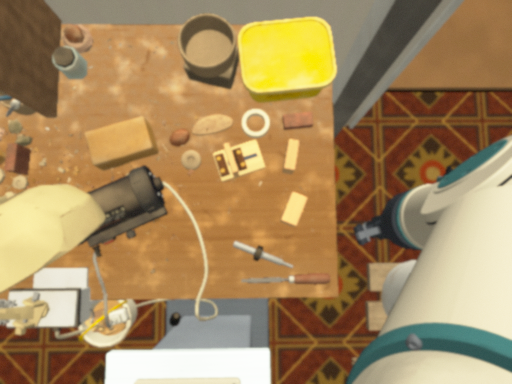

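```bash
python3 - <<'E'
from h import *
t=load('top')
P=lambda x,y:((x+.5)/5-.5+190,(y+.5)/5-.5+130)
a=np.radians(-72.2);ex=np.array([np.cos(a),np.sin(a)]);ey=np.array([-ex[1],ex[0]]);g=np.array([523.7,-83.2])
for z in(60,66,72):
    w=np.array([at(t,*P(*p),z)[:2] for p in((168,68),(198,62),(240,205),(208,215))]);m=w.mean(0)-g
    e=w[1]+w[0]-w[2]-w[3]
    print(z,'off ex,ey',round(m@ex,1),round(m@ey,1),'sides',np.linalg.norm(np.roll(w,-1,0)-w,axis=1).round(1),'ang off',round(float(np.degrees(np.arctan2(e@ex,e@ey))),1))
# foot near end
for p in((217,236),(243,229)): 
    q=at(t,*P(*p),10)[:2]-g; print('foot',round(q@ex,1),round(q@ey,1))
a0=cv2.imread('pics/top0.png');a1=cv2.imread('pics/top7.png')
c=lambda i:cv2.cvtColor(i,cv2.COLOR_BGR2GRAY).astype(np.float32)
# shift of sliding-jaw patch & base patch
for n,(x0,y0,x1,y1) in dict(sjaw=(238,148,250,170),base=(250,140,268,170),fjaw=(213,153,222,178)).items():
    r=cv2.matchTemplate(c(a1)[y0-3:y1+3,x0-3:x1+3],c(a0)[y0:y1,x0:x1],cv2.TM_CCOEFF_NORMED); print(n,np.unravel_index(r.argmax(),r.shape),r.max(), r[3].round(3))
E
```

```text
60 off ex,ey 2.1 -0.2 sides [11.8 58.2 12.8 59.4] ang off 2.3
66 off ex,ey 2.1 -1.4 sides [11.7 57.8 12.7 59. ] ang off 2.3
72 off ex,ey 2.0 -2.6 sides [11.6 57.3 12.6 58.6] ang off 2.3
foot -4.6 -30.5
foot 6.2 -31.1
sjaw (np.int64(3), np.int64(3)) 0.9989701 [0.611 0.819 0.956 0.999 0.958 0.875 0.782]
base (np.int64(3), np.int64(3)) 0.9994913 [0.717 0.859 0.962 0.999 0.962 0.87  0.757]
fjaw (np.int64(3), np.int64(3)) 0.99832803 [0.333 0.595 0.874 0.998 0.895 0.669 0.431]
```

```bash
python3 -c "
from cell import ctrl
print(ctrl.finish_job())"
```

```text
the job is handed in; nothing more can be done
None
```

The 12 mm thin leaf is standing upright in the jig's gap, and I have handed the job in; no verdict is reported.

**Gap size:** I measured about 20 mm in both cameras. That is under the 25 mm the 22 mm leaf would need, so the thin leaf is the right one. I did not try the other leaves in the gap.

**Placing:** The leaf went in without side load. Contact with the base showed as about 16 N upward with the tool about where a leaf standing on the base should put it. I then opened the fingers and drew the arm clear, finishing at about 9 s of the 38 s allowed.

**Last checks, from the top camera:**

| Check | Result |
|---|---|
| Across the gap | about 1 mm off centre at the foot, about 2 mm at the top |
| Along the gap | about 1.5 mm from the middle |
| Angle to the gap's line | about 2° |
| Lean | about 1–2° |
| Jaw movement | none visible (matched to the starting picture within a pixel, about 2 mm) |
| Other two leaves | still standing where they were on the bench |
| Robot | touching nothing |

**Disagreements:**
- The two cameras differed by about 3–8 mm in absolute position, so I placed the leaf from where leaf and gap lay relative to each other, not from absolute coordinates.
- Before lowering, the scene camera hinted at about 7° of lean in the grip. The top camera did not show it, and neither did the later pictures.

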